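# Tune the table radio with its two-speed dial

## Robot

A 7-joint arm with a two-finger parallel gripper is mounted at the origin on the work surface. World frame = base frame: x ahead of the robot, y to its left, z up, the work surface at z = 0. Lengths are in m, angles in degrees, forces in N, time in s.
With the tool pointing down it reaches from about 0.4 to 0.875 m from the base axis. Payload 4.4 kg.
Tool frame: the origin (TCP) lies at the centre of the arm's flange, where the gripper is bolted on; the fingertips stand 173 mm ahead of it and the grasp point (between the pads) lies 155 mm ahead of it; z points along the fingers, y is the line along which they close (so a half turn about z gives the same grasp; the last joint's range is limited). The gripper opens to 85 mm and grips with 20 to 120 N. Pads are 22 mm wide; open, the fingers measure 114 mm over their backs; the gripper's body (76 mm by 85 mm) begins 54 mm behind the grasp point. The pads swing forward as they close: fully open they stand 13 mm farther back than shut.
Start: joints at [-78.999, 36.005, 2.206, 86.941, -1.547, 57.084, -1.146], TCP at [0.166, 0.629, 0.405] pointing down, gripper open.
Joint ranges: [-175.42, 175.42], [-21.48, 121.26], [-71.46, 75.88], [10.55, 141.38], [-63.04, 243.04], [13.31, 113.54], [-168.57, 168.57]. Speed limits (degrees/s): [147.25, 147.25, 180, 180, 180, 180, 180].

## Interface

Orientations are given as [roll, pitch, yaw] about the fixed x, y, z axes, in that order (R = Rz(yaw) Ry(pitch) Rx(roll)).
In Python, from workcell import r, eyes gives the robot as it stands.
- The arm moves only by the tool drive_tool, never from a script. Its argument "steps" is a list of rows, each a list of 3 entries, a list of its own where there are three numbers: the shift along the tool's x, y, z in normalised numbers (1 is 0.5 m), then the turn, a rotation vector about the tool's x, y, z in fractions of the full range, 1 being 45 degrees, then the opening, from 0 (shut) to 1 (fully open). A call has 1 to 12 rows; each row is the pose to reach, as a shift and turn from the pose commanded when the call began, along the tool's axes at that moment; what a row does not reach only later rows make up. A row lasts 1/10 s, in which the tool goes at most 50 mm and 8.59 degrees, less where a joint would pass 70% of its speed; a pose out of reach is approached as far as the arm can. No shift or turn number may pass 1 either way. A call with a gripper value outside its range is refused whole. The fingers move at their own pace and stop on an object; "squeeze" is the grip in N (left out, the last holds). Time passes only in rows, so rows that repeat a pose let the fingers close. It gives the time, the measured TCP pose, the force, the opening and the grip force at its end, in the units of the state.
- r.state(): the state, without advancing time (a new reading comes with each control period).
- eyes.camera(name): name is "side" or "top" or "wrist"; returns a dict with "img" (420x560x3 uint8, red, green, blue), "range_z" (420x560 float32, m along the optical axis (not along the pixel's ray), 0 where there is no reading), "K" (3x3 intrinsics, pixels), "R" (3x3) and "t" (3): a world point X has camera coordinates R X + t. Camera axes: x right, y down, z forward; pixel columns grow to the right and rows downward; lengths in m; the calibration is good to about 2 mm. A picture is of the moment at which its call begins.
- r.finish_job(): hands the job in; it is judged then, once.
The state is a dict: "t": time; "qpos": joint angles; "joint_vel": joint speeds; "tau": joint torques, N m; "position": TCP position; "eef_rot": TCP orientation; "contact_force": force on the tool from outside, world axes, zero at the start; "ft_torque": the same for the moment, N m; "width": finger opening in m; "grip_force": force on a finger pad.
Only numpy, scipy, OpenCV 4.12 (cv2) and the standard library are available. Lean on these libraries where they do the work, as an engineer would, in place of code of your own. Each camera call takes 0.05 s, during which the arm holds its last target. There are 200 camera calls.

## Task

Tune the radio on the coffee table to its preset station by its two coaxial knobs, without pushing on the dial itself. First turn the wide outer knob clockwise until you feel it come up against the preset stop inside the radio, press on lightly but surely and never force it; then turn the slim inner knob clockwise until the thin black needle points exactly at the tip of the brass station tab. Leave the outer knob resting on its stop, leave the tab and the things around the radio alone, and let go.

Things in the scene. Friction and masses are not known exactly. Their poses are not given: they have to be found in the camera images.
- radio: Table radio, dark wood case 215 (its x) x 320 (its y) x 75 mm high, fixed to the table. Origin: centre of its underside, z up, front (grille) to its -x. On its flat top lies a round white dial, 198 mm across, centred on dial_axis.
- dial_axis (a point): Point on the vertical axis of dial and knobs, at the height of the radio's top (75 mm up, at y = +55 mm of the radio). Heights below are above this point; clockwise is as seen from above. The dial's pieces stand 0 to 2.35 rad clockwise of the radio's +y direction (+y towards +x). All but the knobs are below 15 mm.
- coarse_grip (a point): Centre of the outer, coarse knob: knurled dark steel cylinder 60 mm in diameter, 16 to 34 mm above dial_axis, this point at 25 mm. Turns freely against a steady friction of about 0.12 N m and stays where it is left. Clockwise carries pointer, needle and inner knob round clockwise 1:1. After 0.45 to 1.25 rad from the start it meets the stop (see pointer).
- fine_grip (a point): Centre of the inner, fine knob: knurled aluminium cylinder 22 mm in diameter, on the same axis above the outer one, 35 to 61 mm above dial_axis, this point at 48 mm. Friction about 0.03 N m. 1 rad of it clockwise moves the needle alone 0.4 rad clockwise.
- pointer: Wide steel pointer, a bar 8 mm wide reaching 66 mm from the axis, 5 to 12 mm above dial_axis, driven by the outer knob. Origin on the axis at the radio's top, own y along it outwards. Inside the case, out of sight, it meets a stop. Then the knob still gives by a spring of 10 N m/rad: 0.01 rad more adds 0.1 N m. A rise of 0.35 to 0.5 N m over free turning presses surely; over 0.65 forces it.
- needle_tip (a point): Tip of the thin black needle (3 mm wide, its last 8 mm 1.6 mm wide), 68 mm from the axis, 7 mm above dial_axis; at the start 0.5 rad clockwise of the pointer's middle line. The outer knob carries it along with the pointer; the inner knob moves it against the pointer.
- tab_point (a point): Where the needle's tip must stand: 68 mm from the axis, 7 mm above dial_axis, 2.5 mm inwards of the narrow tip (2.5 mm wide) of the brass station tab at the dial's rim. When the outer knob rests on its stop the needle is still 0.12 to 0.58 rad short (anticlockwise) of it. When let go, the outer knob springs back a little and stays resting on the stop.
- jar: Small blue ceramic pot, 46 mm wide, 42 mm high, standing loose on the radio's top beside the dial; origin under its base. To be left alone.
- mug: White coffee mug, 74 mm wide, 75 mm high, on a saucer at the left; origin under its base. To be left alone.
- remote: Black remote control, 190 x 48 x 20 mm, on the table at the right; origin centre of its underside. To be left alone.
- coarse (a joint): Angle of the outer knob (rad), grows clockwise seen from above; 0 when the pointer points along the radio's +y.
- fine (a joint): Angle of the inner knob (rad), relative to the pointer, which carries it; 0 at the start, grows clockwise seen from above.

How it is judged (in metres and radians):
On the way, in this order (a step that is already met when the one before it is completed fails the run):
1. the outer knob has been turned against the stop and presses on it with more than 2.5 N (0.17 N m) (contact force between pointer_c2 and stop_c0 above 2.5 N), for 0.2 s.
2. the needle's tip stands within 2.5 mm of the tab point while the outer knob rests on its stop (distance between pointer_c2 and stop_c0 below 0.0105 m and horizontal distance between needle_tip and tab_point below 0.0025 m), for 0.2 s.
At the end, for the whole second after the job is handed in: The outer knob rests on its stop (the pointer's lug within 2 mm of touching it), the needle's tip is within 2.5 mm of the tab point, and both knobs are still and released (all of step 2 and velocity of joint coarse between -0.05 and 0.05 rad/s and velocity of joint fine between -0.05 and 0.05 rad/s).
It fails at once if the outer knob is forced on its stop: over 10 N, a turning moment of 0.68 N m above the friction (contact force between pointer_c2 and stop_c0 above 10 N).
It fails at once if the fingers push on the pointer, the needle or the tab (contact force between the fingers and pointer_c0 above 1 N or contact force between the fingers and needle_c0 above 1 N or contact force between the fingers and needle_c1 above 1 N or contact force between the fingers and tab_c0 above 1 N or contact force between the fingers and tab_c1 above 1 N).
It fails at once if the tab is shifted by more than 3 mm (distance of tab_point from where it was at the start of the episode above 0.003 m).
It fails at once if the pot, mug or remote control is moved by more than 30 mm (distance of any of jar, mug, remote from where it was at the start of the episode above 0.03 m).
It also fails if it takes over 72 s, if anything falls off the work surface, if the arm or the gripper's body presses on something with over 40 N, if the wrist force passes 120 N, or if a joint passes its speed limit or range.

## Working session

There is one attempt and no reset: what is moved stays moved. The work goes in short steps, Python scripts to look and compute and a tool call to move; the robot and the scene stay as the last step left them, time stands still between calls to the robot, and variables do not carry over. Pictures are saved under pics/ and viewed, at most 10 in all, crops included, and the job is handed in when it is done.

Besides the shell and the picture viewer there is one more tool, called after "Request:" by a JSON object that holds its "name" and its "arguments". drive_tool: Moves the arm, as the interface text tells. Its arguments: {"type":"object","properties":{"steps":{"type":"array","items":{"type":"array"}},"squeeze":{"type":"number"}},"required":["steps"]}

```bash
mkdir -p pics; python3 - <<'E'
from workcell import r,eyes
import cv2,numpy as np
s=r.state();print({k:np.round(v,3) for k,v in s.items()})
o=[]
for n in("top","side","wrist"):
    c=eyes.camera(n);np.savez("pics/"+n+"0.npz",**c);o.append(c["img"]);print(n,c["K"].round(1).tolist(),c["R"].round(3).tolist(),c["t"].round(3))
cv2.imwrite("pics/top0.png",o[0][:,:,::-1])
cv2.imwrite("pics/sw0.png",cv2.resize(np.hstack(o[1:])[:,:,::-1],(800,300)))
E
```

```text
{'t': np.float64(0.0), 'qpos': array([-79.   ,  36.059,   2.202,  86.997,  -1.547,  57.085,  -1.147]), 'joint_vel': array([-0.089, -0.064,  0.016, -0.016,  0.122,  0.001, -0.045]), 'tau': array([ 0.0000e+00, -5.6339e+01,  1.2260e+00, -1.9344e+01,  1.1000e-02,
        1.1000e-02, -0.0000e+00]), 'position': array([0.166, 0.628, 0.404]), 'eef_rot': array([-1.79889e+02,  1.00000e-03,  1.65230e+02]), 'contact_force': array([-0.205, -0.255,  1.715]), 'ft_torque': array([-0.033,  0.002, -0.04 ]), 'grip_force': np.float64(0.0), 'width': np.float64(0.085)}
top [[480.5, 0.0, 283.6], [0.0, 480.5, 211.8], [0.0, 0.0, 1.0]] [[0.012, -1.0, -0.006], [-0.979, -0.011, -0.206], [0.206, 0.008, -0.979]] [-0.011  0.526  1.422]
side [[488.6, 0.0, 281.0], [0.0, 488.6, 197.9], [0.0, 0.0, 1.0]] [[0.889, -0.458, 0.016], [-0.33, -0.664, -0.671], [0.318, 0.591, -0.741]] [-0.49   0.229  1.064]
wrist [[377.8, 0.0, 280.1], [0.0, 377.8, 203.4], [0.0, 0.0, 1.0]] [[0.255, 0.967, -0.001], [0.927, -0.244, 0.284], [0.274, -0.073, -0.959]] [-0.649 -0.037  0.378]
```

View pics/top0.png

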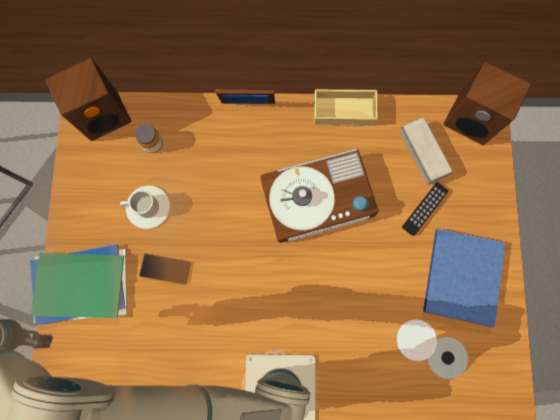

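View pics/sw0.png

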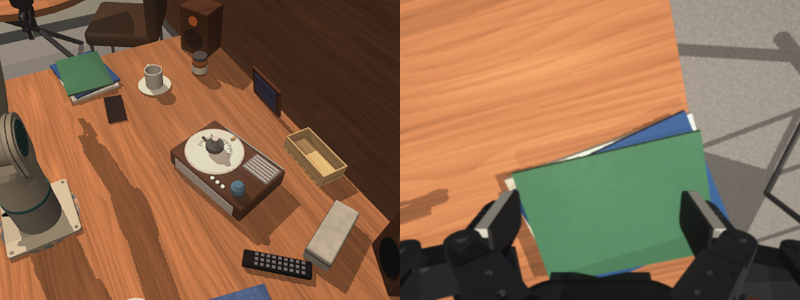

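The top view shows the dial at about (302,198) with the knob in its centre. The pointer and needle point left, the brass tab is at about (297,172), and the jar is at (360,203). In the side view the knob is at about (298,206). The wrist view shows only the books.

```bash
cat > h.py <<'E'
import numpy as np,cv2
def pts(c):
    "world xyz per pixel"
    v,u=np.mgrid[0:420,0:560];z=c["range_z"]
    P=np.stack([(u-c["K"][0,2])/c["K"][0,0]*z,(v-c["K"][1,2])/c["K"][1,1]*z,z],-1)
    return (P-c["t"])@c["R"]
def proj(c,X):
    p=(np.atleast_2d(X)@c["R"].T+c["t"])@c["K"].T
    return p[:,:2]/p[:,2:]
def ray(c,uv,z):
    "pixels -> world xy on plane z"
    d=np.c_[np.atleast_2d(uv),np.ones(len(np.atleast_2d(uv)))]@np.linalg.inv(c["K"]).T@c["R"]
    o=-c["R"].T@c["t"];return (o+d*((z-o[2])/d[:,2:]))[:,:2]
def circ(p):
    a=np.linalg.lstsq(np.c_[2*p,np.ones(len(p))],(p**2).sum(1),rcond=None)[0]
    return a[:2],np.sqrt(a[2]+a[:2]@a[:2])
E
python3 - <<'E'
from h import *
for n,(cu,cv) in(("top",(302,198)),("side",(298,206))):
    c=np.load(f"pics/{n}0.npz");P=pts(c);im=c["img"].astype(int)
    C=P[cv-3:cv+4,cu-3:cu+4].reshape(-1,3);print(n,"mid",np.median(C,0),C[:,2].max())
    d=np.hypot(*(P[...,:2]-np.median(C,0)[:2]).transpose(2,0,1))
    w=((im.min(2)>150)&(im.max(2)-im.min(2)<60)&(d<.12)&(P[...,2]<.09)).astype(np.uint8)
    zd=np.median(P[w>0][:,2]);print("dial z",zd)
    ct=max(cv2.findContours(w,0,cv2.CHAIN_APPROX_NONE)[0],key=cv2.contourArea)
    h=cv2.convexHull(ct)[:,0];q=ray(c,h,.075);print("dial circ",circ(q))
    # radio rectangle: top surface height
    m=((P[...,2]>.066)&(P[...,2]<.084)&(d<.3)).astype(np.uint8)
    k=max(cv2.findContours(m,0,cv2.CHAIN_APPROX_NONE)[0],key=cv2.contourArea)[:,0]
    print("rect",cv2.minAreaRect((ray(c,k,.075)).astype(np.float32)*1000))
    for lo,hi in((.12,.15),(.1,.112)):
        s=(P[...,2]>lo)&(P[...,2]<hi)&(d<.06);print(lo,s.sum(),P[s].mean(0) if s.any() else 0, P[s].max(0) if s.any() else 0)
c=np.load("pics/top0.npz");cv2.imwrite("pics/tz.png",cv2.resize(c["img"][148:248,250:384,::-1],None,fx=5.9,fy=5.9,interpolation=2))
E
```

```text
top mid [ 0.55691373 -0.05952496  0.1114132 ] 0.13849133782368736
dial z 0.07664262999442456
dial circ (array([ 0.56888643, -0.05814461]), np.float64(0.09922798600218205))
rect ((581.3377075195312, -111.043212890625), (216.1922607421875, 317.7090148925781), 16.392723083496094)
0.12 50 [ 0.56707789 -0.05865992  0.13391592] [ 0.57927898 -0.04984844  0.14076032]
0.1 243 [ 0.56620837 -0.05805505  0.10705124] [ 0.59551805 -0.0297192   0.11199899]
side mid [ 0.55646928 -0.06973921  0.10971188] 0.9507121500129367
dial z 0.07873779981116864
dial circ (array([ 0.5704325 , -0.05690629]), np.float64(0.09789175620626439))
rect ((583.5760498046875, -113.86614990234375), (221.7855987548828, 320.50555419921875), 16.415050506591797)
0.12 100 [ 0.56671352 -0.06139542  0.13328384] [ 0.57978708 -0.04775653  0.14058216]
0.1 318 [ 0.56371569 -0.06506927  0.10859237] [ 0.59867856 -0.02914771  0.11193896]
```

View pics/tz.png

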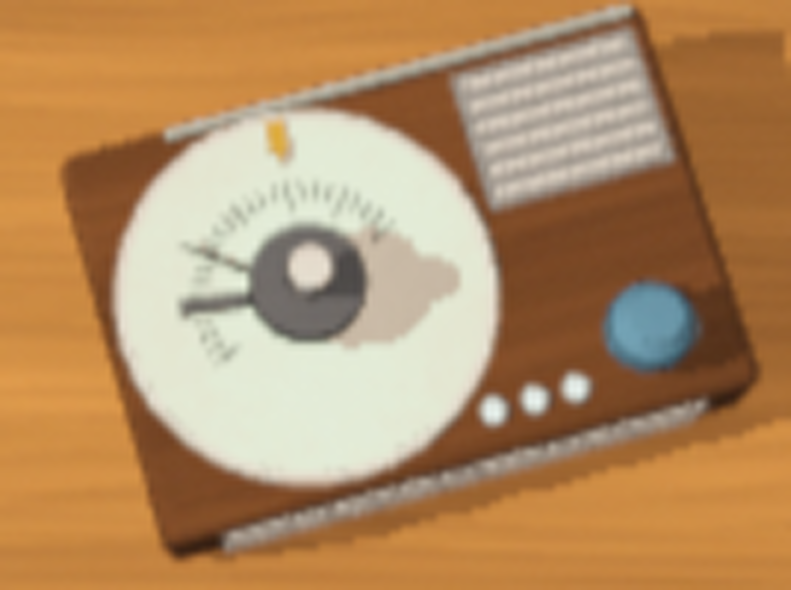

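The crop confirms the layout: the knob is at (308,285) in the crop, the pointer end at (185,306), the needle tip at (183,243) and the tab tip at (286,160). From both views the axis is at about (0.569,-0.058), the dial top at about 0.076, the inner knob top at about 0.136 and the yaw at 16.4°. All of this matches the text.

```bash
cat >> h.py <<'E'
from scipy.spatial.transform import Rotation as Ro
def go(s,pos,yaw):
    "shift (mm, tool axes) and rotvec from state s to the pose tool-down at pos,yaw"
    R0=Ro.from_euler("xyz",s["eef_rot"],degrees=True);R1=Ro.from_euler("xyz",[180,0,yaw],degrees=True)
    return (R0.inv().apply(np.array(pos)-s["position"])*1000).round(1),(R0.inv()*R1).as_rotvec().round(3)
RY=np.radians(16.4)
def ang(xy,ax):
    "clockwise of the radio's +y"
    d=np.atleast_2d(xy)-ax
    return -(np.arctan2(d[:,1],d[:,0])-(np.pi/2+RY)), np.hypot(*d.T)
E
python3 - <<'E'
from workcell import r
from h import *
c=np.load("pics/top0.npz");ax=np.array([.569,-.058])
f=lambda u,v:(250+u/5.9,148+v/5.9)
print(ang(ray(c,[f(185,306),f(183,243),f(286,160)],.083),ax))
print("jar",ray(c,[f(651,325)],.1))
print(go(r.state(),[.569,-.058,.40],129))
E
```

```text
(array([0.0981239 , 0.62807622, 1.7270414 ]), array([0.06119788, 0.06537461, 0.06750267]))
jar [[ 0.54625655 -0.23399388]]
(array([-565. , -560.8,    4.8]), array([-0.001,  0.001,  0.632]))
```

The rows are not in the units I measure in: shifts go in shares of 0.5 m and turns go in shares of 45 degrees. I convert before sending: -420 mm / 500 = -0.84, -243 mm / 500 = -0.486, 0.48 rad / 0.7854 = 0.6112.

Request:
{"name": "drive_tool", "arguments": {"steps": [[[-0.07,-0.07,0],[0,0,0.0509],1],[[-0.14,-0.14,0],[0,0,0.1019],1],[[-0.21,-0.21,0],[0,0,0.1528],1],[[-0.28,-0.28,0],[0,0,0.2037],1],[[-0.35,-0.348,0],[0,0,0.2546],1],[[-0.42,-0.418,0],[0,0,0.3056],1],[[-0.49,-0.486,0],[0,0,0.3565],1],[[-0.56,-0.556,0],[0,0,0.4074],1],[[-0.63,-0.626,0],[0,0,0.4584],1],[[-0.7,-0.694,0],[0,0,0.5093],1],[[-0.77,-0.764,0],[0,0,0.5602],1],[[-0.84,-0.834,0],[0,0,0.6112],1]]}}

```text
t: 1.35
position: [0.4661, 0.1164, 0.4047]
eef_rot: [180.0, -0.0, 137.6]
contact_force: [0.8, 0.4, 0.2]
width: 0.0855
grip_force: 0.0
```

```bash
python3 - <<'E'
from workcell import r
from h import *
s=r.state();print(s["qpos"].round(1),s["position"],s["eef_rot"],go(s,[.569,-.058,.38],129))
E
```

```text
[-26.6  22.7  12.7 113.5  -6.9  44.6  37.7] [0.46609458 0.11643011 0.40474571] [ 1.79986593e+02 -6.40433213e-03  1.37649059e+02] (array([-193.6,  -59.6,   24.7]), array([ 0.   , -0.   ,  0.151]))
```

In the tool's units: -193.6 mm / 500 = -0.3872, -59.6 mm / 500 = -0.1192, 0.151 rad / 0.7854 = 0.1923.

Request:
{"name": "drive_tool", "arguments": {"steps": [[[-0.078,-0.024,0.01],[0,0,0.0382],1],[[-0.156,-0.048,0.02],[0,0,0.0764],1],[[-0.232,-0.072,0.03],[0,0,0.1146],1],[[-0.31,-0.096,0.04],[0,0,0.1528],1],[[-0.3872,-0.1192,0.0494],[0,0,0.1923],1],[[-0.3872,-0.1192,0.0494],[0,0,0.1923],1],[[-0.3872,-0.1192,0.0494],[0,0,0.1923],1]]}}

```text
t: 2.05
position: [0.5685, -0.0569, 0.3794]
eef_rot: [-179.9, -0.1, 129.0]
contact_force: [-0.7, 0.4, -0.2]
width: 0.0851
grip_force: 0.0
```

```bash
python3 - <<'E'
from workcell import r,eyes
from h import *
s=r.state();print(s["qpos"].round(1),s["position"],s["eef_rot"],s["ft_torque"])
c=eyes.camera("wrist");np.savez("pics/w1.npz",**c);cv2.imwrite("pics/w1.png",cv2.resize(c["img"][:,:,::-1],(784,588)))
print(proj(c,[.569,-.058,.136])*1.4)
P=pts(c)
d=np.hypot(P[...,0]-.569,P[...,1]+.058)
for lo,hi in((.128,.15),(.1,.115)):
    m=(P[...,2]>lo)&(P[...,2]<hi)&(d<.04)
    print(m.sum(),np.median(P[m][:,2]),circ(P[m][:,:2][cv2.convexHull(P[m][:,:2].astype(np.float32),returnPoints=False)[:,0]]))
E
```

```text
[ -6.6  31.9  14.6 101.7 -10.4  47.8  51.9] [ 0.5685495  -0.05694094  0.37937405] [-1.79940344e+02 -5.13526927e-02  1.28961907e+02] [ 0.03467889 -0.02626137 -0.0317725 ]
[[391.69009083 309.15197651]]
1103 0.13510265096933374 (array([ 0.56930158, -0.05827288]), np.float64(0.011244701920871404))
4907 0.10818814688663654 (array([ 0.56940979, -0.05845508]), np.float64(0.03018724170680558))
```

View pics/w1.png

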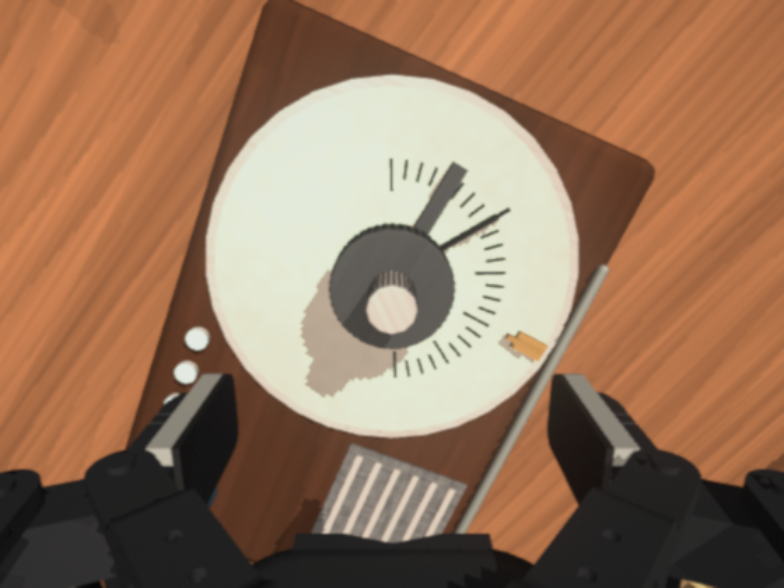

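The wrist view shows the knob at (391,309), the pointer end at (457,168), the needle tip at (508,209) and the tab tip near (503,342). The axis refined from this view is (0.5693,-0.0583), with the knob tops at 0.135 and 0.108.

```bash
python3 - <<'E'
from workcell import r
from h import *
s=r.state();print(go(s,[.5693,-.0583,.262],129))
c=np.load("pics/w1.npz");f=lambda *a:np.array(a)/1.4
print(ang(ray(c,[f(457,168),f(508,209),f(503,342)],.083),[.5693,-.0583]))
E
```

```text
(array([ -3. ,  -0.9, 117.5]), array([-0.001, -0.002,  0.002]))
(array([0.13018272, 0.63347617, 1.72521698]), array([0.06381061, 0.06796437, 0.07020461]))
```

In the tool's units: 117.5 mm / 500 = 0.235, 110 mm / 500 = 0.22.

Request:
{"name": "drive_tool", "arguments": {"steps": [[[-0.006,-0.002,0.07],[0,0,0],1],[[-0.006,-0.002,0.14],[0,0,0],1],[[-0.006,-0.002,0.19],[0,0,0],1],[[-0.006,-0.002,0.22],[0,0,0],1],[[-0.006,-0.002,0.235],[0,0,0],1],[[-0.006,-0.002,0.235],[0,0,0],1],[[-0.006,-0.002,0.235],[0,0,0],1]]}}

```text
t: 2.8
position: [0.57, -0.0584, 0.2633]
eef_rot: [179.9, 0.0, 129.1]
contact_force: [0.2, 0.3, -0.1]
width: 0.0855
grip_force: 0.0
```

Request:
{"name": "drive_tool", "arguments": {"steps": [[[0,0,0],[0,0,0],0.6],[[0,0,0],[0,0,0],0.6],[[0,0,0],[0,0,0],0.6],[[0,0,0],[0,0,0],0.6],[[0,0,0],[0,0,0],0.6],[[0,0,0],[0,0,0],0.6],[[0,0,0],[0,0,0],0.6],[[0,0,0],[0,0,0],0.6]], "squeeze": 50}}

```text
t: 3.6
position: [0.5697, -0.0594, 0.2639]
eef_rot: [180.0, 0.0, 129.1]
contact_force: [-2.2, -0.8, 7.7]
width: 0.0583
grip_force: 52.3
```

```bash
python3 - <<'E'
from workcell import r,eyes
from h import *
s=r.state();print(s["qpos"].round(1),s["position"],s["eef_rot"],s["contact_force"],s["ft_torque"],s["width"],s["grip_force"])
c=eyes.camera("wrist");np.savez("pics/w2.npz",**c);cv2.imwrite("pics/w2.png",cv2.resize(c["img"][:,:,::-1],(784,588)))
E
```

```text
[ -4.   41.2  11.3 106.6 -13.5  33.4  54.9] [ 0.56968435 -0.05940757  0.26391356] [1.79968871e+02 3.14310588e-02 1.29068471e+02] [-2.17354294 -0.80698908  7.7158763 ] [-0.06516425  0.47486311  0.10062891] 0.05833548510287121 52.33276605606079
```

View pics/w2.png

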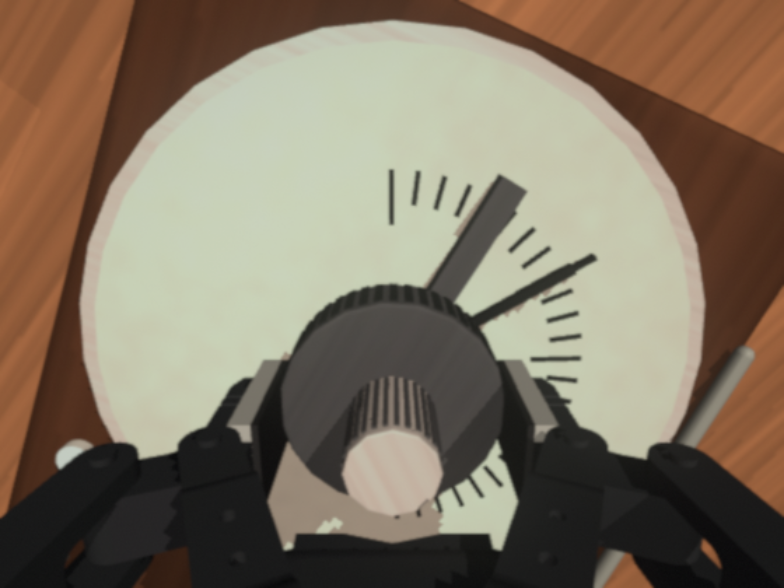

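The knob is gripped with its centre at about (392,400), the pads bear on the outer knob only, and the pointer and needle are clear. Now I turn it, short of the earliest possible stop first.

In the tool's units: 0.4 rad / 0.7854 = 0.5093.

Request:
{"name": "drive_tool", "arguments": {"steps": [[[0,0,0],[0,0,0.0509],0.6],[[0,0,0],[0,0,0.1019],0.6],[[0,0,0],[0,0,0.1528],0.6],[[0,0,0],[0,0,0.2037],0.6],[[0,0,0],[0,0,0.2546],0.6],[[0,0,0],[0,0,0.3056],0.6],[[0,0,0],[0,0,0.3565],0.6],[[0,0,0],[0,0,0.4074],0.6],[[0,0,0],[0,0,0.4456],0.6],[[0,0,0],[0,0,0.4838],0.6],[[0,0,0],[0,0,0.5093],0.6]]}}

```text
t: 4.75
position: [0.5694, -0.0596, 0.2639]
eef_rot: [180.0, 0.0, 106.1]
contact_force: [-4.4, -1.3, 8.6]
width: 0.0584
grip_force: 52.4
```

```bash
cat > st.py <<'E'
from workcell import r
s=r.state();print(s["t"],s["qpos"].round(1),s["position"].round(4),s["eef_rot"].round(2),s["contact_force"].round(1),s["ft_torque"].round(3),s["width"].round(4),s["grip_force"].round(1))
E
python3 st.py
```

```text
Traceback (most recent call last):
  File "st.py", line 2, in <module>
    s=r.state();print(s["t"],s["qpos"].round(1),s["position"].round(4),s["eef_rot"].round(2),s["contact_force"].round(1),s["ft_torque"].round(3),s["width"].round(4),s["grip_force"].round(1))
                                                                                                                                                 ^^^^^^^^^^^^^^^^
AttributeError: 'float' object has no attribute 'round'
```

```bash
cat > st.py <<'E'
from workcell import r
s=r.state();print(round(s["t"],2),s["qpos"].round(1),s["position"].round(4),s["eef_rot"].round(2),s["contact_force"].round(1),s["ft_torque"].round(3),round(float(s["width"]),4))
E
python3 st.py
```

```text
4.75 [ -8.   41.9  17.6 106.8 -20.9  34.5  38.9] [ 0.5694 -0.0596  0.2639] [1.7999e+02 1.0000e-02 1.0610e+02] [-4.4 -1.3  8.6] [-0.062  0.563  0.144] 0.0584
```

In the tool's units: 0.05 rad / 0.7854 = 0.0637.

Request:
{"name": "drive_tool", "arguments": {"steps": [[[0,0,0],[0,0,0.0255],0.6],[[0,0,0],[0,0,0.0509],0.6],[[0,0,0],[0,0,0.0637],0.6]]}}

```text
t: 5.05
position: [0.5694, -0.0596, 0.2639]
eef_rot: [180.0, 0.0, 103.3]
contact_force: [-4.1, -0.7, 8.2]
width: 0.0586
grip_force: 52.5
```

```bash
python3 st.py
```

```text
5.05 [ -8.4  42.   18.4 106.8 -21.8  34.6  36.9] [ 0.5694 -0.0596  0.2639] [179.99   0.   103.25] [-4.1 -0.7  8.2] [-0.107  0.625  0.192] 0.0586
```

In the tool's units: 0.03 rad / 0.7854 = 0.0382.

Request:
{"name": "drive_tool", "arguments": {"steps": [[[0,0,0],[0,0,0.0191],0.6],[[0,0,0],[0,0,0.0382],0.6]]}}

```text
t: 5.25
position: [0.5694, -0.0596, 0.2639]
eef_rot: [180.0, -0.0, 101.5]
contact_force: [-3.7, -1.3, 8.5]
width: 0.0581
grip_force: 52.5
```

```bash
python3 st.py
```

```text
5.25 [ -8.7  42.1  18.8 106.8 -22.4  34.7  35.7] [ 0.5694 -0.0596  0.2639] [179.99  -0.   101.54] [-3.7 -1.3  8.5] [-0.119  0.6    0.165] 0.0581
```

In the tool's units: 0.04 rad / 0.7854 = 0.0509.

Request:
{"name": "drive_tool", "arguments": {"steps": [[[0,0,0],[0,0,0.0255],0.6],[[0,0,0],[0,0,0.0509],0.6]]}}

```text
t: 5.45
position: [0.5694, -0.0596, 0.2639]
eef_rot: [180.0, -0.0, 99.2]
contact_force: [-3.8, -1.4, 8.0]
width: 0.0579
grip_force: 52.5
```

```bash
python3 st.py
```

```text
5.45 [ -9.1  42.2  19.5 106.8 -23.1  34.9  34.1] [ 0.5694 -0.0596  0.2639] [180.    -0.    99.23] [-3.8 -1.4  8. ] [-0.11   0.673  0.107] 0.0579
```

In the tool's units: 0.04 rad / 0.7854 = 0.0509.

Request:
{"name": "drive_tool", "arguments": {"steps": [[[0,0,0],[0,0,0.0255],0.6],[[0,0,0],[0,0,0.0509],0.6]]}}

```text
t: 5.65
position: [0.5693, -0.0596, 0.2639]
eef_rot: [180.0, -0.0, 96.9]
contact_force: [-4.1, -0.9, 8.3]
width: 0.0584
grip_force: 52.5
```

```bash
python3 st.py
```

```text
5.65 [ -9.5  42.3  20.1 106.8 -23.8  35.   32.4] [ 0.5693 -0.0596  0.2639] [180.    -0.    96.94] [-4.1 -0.9  8.3] [-0.147  0.69   0.13 ] 0.0584
```

In the tool's units: 0.04 rad / 0.7854 = 0.0509.

Request:
{"name": "drive_tool", "arguments": {"steps": [[[0,0,0],[0,0,0.0255],0.6],[[0,0,0],[0,0,0.0509],0.6]]}}

```text
t: 5.85
position: [0.5693, -0.0596, 0.2639]
eef_rot: [-180.0, -0.0, 94.6]
contact_force: [-4.1, -0.6, 8.7]
width: 0.058
grip_force: 52.5
```

```bash
python3 st.py
```

```text
5.85 [ -9.9  42.4  20.7 106.8 -24.5  35.2  30.8] [ 0.5693 -0.0596  0.2639] [-180.     -0.     94.64] [-4.1 -0.6  8.7] [-0.131  0.637  0.119] 0.058
```

In the tool's units: 0.04 rad / 0.7854 = 0.0509.

Request:
{"name": "drive_tool", "arguments": {"steps": [[[0,0,0],[0,0,0.0255],0.6],[[0,0,0],[0,0,0.0509],0.6]]}}

```text
t: 6.05
position: [0.5693, -0.0596, 0.2639]
eef_rot: [-180.0, -0.0, 92.4]
contact_force: [-3.8, -1.3, 8.6]
width: 0.0584
grip_force: 52.5
```

```bash
python3 st.py; python3 - <<'E'
from workcell import eyes
from h import *
c=eyes.camera("wrist");np.savez("pics/w3.npz",**c)
# angle of the dark radial features at r=55..66mm
a=np.linspace(-.2,2.2,481)
im=cv2.cvtColor(c["img"],cv2.COLOR_RGB2GRAY)
v=[]
for R in(.060,.063,.066):
    th=np.pi/2+RY-a
    p=proj(c,np.c_[.5693+R*np.cos(th),-.0583+R*np.sin(th),np.full(len(a),.083)]).astype(np.float32)
    v.append(cv2.remap(im,p[:,0].reshape(1,-1),p[:,1].reshape(1,-1),1,borderValue=0)[0])
    d=v[-1]<110
    e=np.flatnonzero(np.diff(np.r_[0,d.astype(int),0]))
    print(R,[(round(a[i],3),round(a[min(j,480)-1],3)) for i,j in zip(e[::2],e[1::2])])
E
```

```text
6.05 [-10.3  42.5  21.4 106.8 -25.2  35.3  29.2] [ 0.5693 -0.0596  0.2639] [-1.800e+02 -1.000e-02  9.235e+01] [-3.8 -1.3  8.6] [-0.114  0.719  0.115] 0.0584
0.06 [(np.float64(0.705), np.float64(0.855)), (np.float64(1.245), np.float64(1.305)), (np.float64(2.11), np.float64(2.195))]
0.063 [(np.float64(0.71), np.float64(0.85)), (np.float64(1.255), np.float64(1.295)), (np.float64(2.15), np.float64(2.195))]
0.066 [(np.float64(1.255), np.float64(1.285)), (np.float64(2.15), np.float64(2.195))]
```

In the tool's units: 0.04 rad / 0.7854 = 0.0509.

Request:
{"name": "drive_tool", "arguments": {"steps": [[[0,0,0],[0,0,0.0255],0.6],[[0,0,0],[0,0,0.0509],0.6]]}}

```text
t: 6.3
position: [0.5693, -0.0596, 0.2639]
eef_rot: [-180.0, -0.0, 90.1]
contact_force: [-4.4, 0.0, 8.4]
width: 0.0582
grip_force: 52.5
```

```bash
python3 st.py
```

```text
6.3 [-10.6  42.6  22.  106.8 -25.9  35.5  27.6] [ 0.5693 -0.0596  0.2639] [-1.800e+02 -1.000e-02  9.006e+01] [-4.4  0.   8.4] [-0.14   0.701  0.137] 0.0582
```

In the tool's units: 0.04 rad / 0.7854 = 0.0509.

Request:
{"name": "drive_tool", "arguments": {"steps": [[[0,0,0],[0,0,0.0255],0.6],[[0,0,0],[0,0,0.0509],0.6]]}}

```text
t: 6.5
position: [0.5692, -0.0597, 0.2639]
eef_rot: [-180.0, -0.0, 87.8]
contact_force: [-5.4, -0.6, 8.7]
width: 0.0582
grip_force: 52.5
```

```bash
python3 st.py
```

```text
6.5 [-11.   42.8  22.6 106.9 -26.6  35.7  25.9] [ 0.5692 -0.0597  0.2639] [-1.7999e+02 -1.0000e-02  8.7770e+01] [-5.4 -0.6  8.7] [-0.121  0.696  0.058] 0.0582
```

In the tool's units: 0.04 rad / 0.7854 = 0.0509.

Request:
{"name": "drive_tool", "arguments": {"steps": [[[0,0,0],[0,0,0.0255],0.6],[[0,0,0],[0,0,0.0509],0.6]]}}

```text
t: 6.7
position: [0.5692, -0.0596, 0.2639]
eef_rot: [-180.0, -0.0, 85.5]
contact_force: [-4.3, -1.9, 8.9]
width: 0.0581
grip_force: 52.5
```

```bash
python3 st.py
```

```text
6.7 [-11.4  42.9  23.2 106.9 -27.3  35.8  24.3] [ 0.5692 -0.0596  0.2639] [-179.98   -0.     85.51] [-4.3 -1.9  8.9] [-0.173  0.739  0.396] 0.0581
```

In the tool's units: 0.01 rad / 0.7854 = 0.0127.

Request:
{"name": "drive_tool", "arguments": {"steps": [[[0,0,0],[0,0,0.0127],0.6],[[0,0,0],[0,0,0.0127],0.6],[[0,0,0],[0,0,0.0127],0.6]]}}

```text
t: 7.0
position: [0.5692, -0.0596, 0.2639]
eef_rot: [-180.0, -0.0, 85.0]
contact_force: [-3.7, -1.4, 8.9]
width: 0.0583
grip_force: 52.6
```

```bash
python3 st.py
```

```text
7.0 [-11.5  42.9  23.4 106.9 -27.5  35.9  23.9] [ 0.5692 -0.0596  0.2639] [-179.98   -0.     84.98] [-3.7 -1.4  8.9] [-0.213  0.754  0.225] 0.0583
```

```bash
cat > avg.py <<'E'
from workcell import r,eyes
import numpy as np
v=[]
for i in range(8):
    eyes.camera("wrist"); v.append(r.state()["ft_torque"][2])
s=r.state();print(round(s["t"],2),np.round(v,3),"mean",np.mean(v).round(3),s["eef_rot"].round(2))
E
python3 avg.py
```

```text
7.4 [0.213 0.233 0.198 0.22  0.238 0.217 0.241 0.199] mean 0.22 [-1.7998e+02 -1.0000e-02  8.4970e+01]
```

In the tool's units: 0.01 rad / 0.7854 = 0.0127.

Request:
{"name": "drive_tool", "arguments": {"steps": [[[0,0,0],[0,0,0.0127],0.6],[[0,0,0],[0,0,0.0127],0.6]]}}

```text
t: 7.6
position: [0.5692, -0.0596, 0.2639]
eef_rot: [-180.0, 0.0, 84.4]
contact_force: [-4.2, -0.1, 8.4]
width: 0.0582
grip_force: 52.5
```

```bash
sed -i 's/range(8)/range(5)/' avg.py; python3 avg.py
```

```text
7.85 [0.248 0.302 0.359 0.296 0.285] mean 0.298 [-179.98   -0.     84.42]
```

In the tool's units: 0.02 rad / 0.7854 = 0.0255.

Request:
{"name": "drive_tool", "arguments": {"steps": [[[0,0,0],[0,0,0.0127],0.6],[[0,0,0],[0,0,0.0255],0.6],[[0,0,0],[0,0,0.0255],0.6]]}}

```text
t: 8.15
position: [0.5692, -0.0596, 0.2639]
eef_rot: [-180.0, 0.0, 83.3]
contact_force: [-5.0, -0.5, 8.2]
width: 0.0579
grip_force: 52.6
```

```bash
python3 avg.py
```

```text
8.4 [0.461 0.481 0.498 0.434 0.45 ] mean 0.465 [-179.97    0.     83.31]
```

In the tool's units: 0.007 rad / 0.7854 = 0.0089.

Request:
{"name": "drive_tool", "arguments": {"steps": [[[0,0,0],[0,0,0.0089],0.6],[[0,0,0],[0,0,0.0089],0.6],[[0,0,0],[0,0,0.0089],0.6],[[0,0,0],[0,0,0.0089],0.6]]}}

```text
t: 8.8
position: [0.5692, -0.0596, 0.2639]
eef_rot: [-180.0, 0.0, 82.9]
contact_force: [-3.8, -1.0, 9.2]
width: 0.0583
grip_force: 52.5
```

```bash
python3 avg.py
```

```text
9.05 [0.573 0.603 0.574 0.542 0.519] mean 0.562 [-1.7997e+02  1.0000e-02  8.2940e+01]
```

Request:
{"name": "drive_tool", "arguments": {"steps": [[[0,0,0],[0,0,0],1],[[0,0,0],[0,0,0],1],[[0,0,0],[0,0,0],1],[[0,0,0],[0,0,0],1],[[0,0,0],[0,0,0],1],[[0,0,0],[0,0,0],1],[[0,0,-0.04],[0,0,0],1],[[0,0,-0.1],[0,0,0],1],[[0,0,-0.14],[0,0,0],1],[[0,0,-0.16],[0,0,0],1],[[0,0,-0.16],[0,0,0],1],[[0,0,-0.16],[0,0,0],1]]}}

```text
t: 10.25
position: [0.5695, -0.0588, 0.3418]
eef_rot: [-179.9, -0.0, 82.9]
contact_force: [0.0, -0.4, 0.2]
width: 0.0853
grip_force: 0.0
```

```bash
python3 st.py; cat > meas.py <<'E'
import sys
from workcell import eyes
from h import *
n=sys.argv[1]
c=eyes.camera("wrist");np.savez(f"pics/{n}.npz",**c);cv2.imwrite(f"pics/{n}.png",cv2.resize(c["img"][:,:,::-1],(784,588)))
a=np.linspace(.4,2.4,1001);th=np.pi/2+RY-a
hsv=cv2.cvtColor(c["img"],cv2.COLOR_RGB2HSV)
for R in(.060,.063,.0655,.072,.075,.08):
    p=proj(c,np.c_[.5693+R*np.cos(th),-.0583+R*np.sin(th),np.full(len(a),.083)]).astype(np.float32)
    h=cv2.remap(hsv,p[:,0].reshape(1,-1),p[:,1].reshape(1,-1),1)[0].astype(int)
    d=(h[:,2]<110) if R<.07 else (h[:,1]>110)&(h[:,2]>110)
    e=np.flatnonzero(np.diff(np.r_[0,d.astype(int),0]))
    print(R,[(float(a[i].round(3)),float(a[j-1].round(3)),"mid",float(((a[i]+a[j-1])/2).round(3))) for i,j in zip(e[::2],e[1::2])])
E
python3 meas.py w4
```

```text
10.25 [-14.9  37.   28.6 103.8 -23.9  45.3  18.8] [ 0.5695 -0.0588  0.3418] [-1.7993e+02 -1.0000e-02  8.2850e+01] [ 0.  -0.4  0.2] [-0.015  0.002 -0.016] 0.0853
0.06 [(0.818, 0.946, 'mid', 0.882), (1.352, 1.404, 'mid', 1.378)]
0.063 [(0.82, 0.942, 'mid', 0.881), (1.364, 1.392, 'mid', 1.378)]
0.0655 [(1.366, 1.39, 'mid', 1.378)]
0.072 [(1.648, 1.684, 'mid', 1.666)]
0.075 [(1.64, 1.694, 'mid', 1.667)]
0.08 [(1.598, 1.72, 'mid', 1.659)]
```

View pics/w4.png

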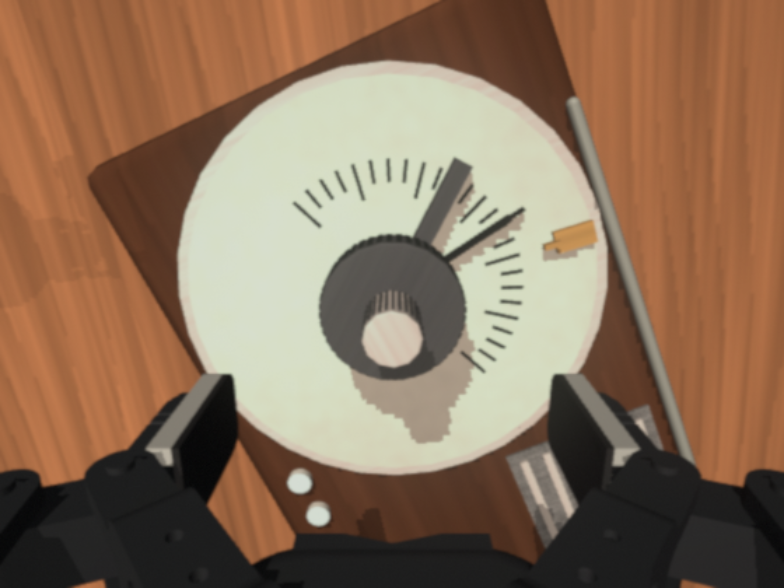

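The pointer rests at 0.881, the needle at 1.378 and the tab middle line at 1.666 rad (pixels: needle tip (522,210), tab tip (545,246)). The gap is 0.288 rad, so the inner knob needs about 0.72 rad.

In the tool's units: 53 mm / 500 = 0.106, 40 mm / 500 = 0.08.

Request:
{"name": "drive_tool", "arguments": {"steps": [[[0,0,0.04],[0,0,0],1],[[0,0,0.08],[0,0,0],1],[[0,0,0.106],[0,0,0],1],[[0,0,0.106],[0,0,0],1],[[0,0,0.106],[0,0,0],0.2],[[0,0,0.106],[0,0,0],0.2],[[0,0,0.106],[0,0,0],0.2],[[0,0,0.106],[0,0,0],0.2],[[0,0,0.106],[0,0,0],0.2],[[0,0,0.106],[0,0,0],0.2],[[0,0,0.106],[0,0,0],0.2],[[0,0,0.106],[0,0,0],0.2]], "squeeze": 25}}

```text
t: 11.5
position: [0.5696, -0.059, 0.2901]
eef_rot: [-180.0, -0.0, 82.8]
contact_force: [-2.7, 0.7, 7.1]
width: 0.0208
grip_force: 25.5
```

Request:
{"name": "drive_tool", "arguments": {"steps": [[[0,0,0],[0,0,0],0.2],[[0,0,0],[0,0,0],0.2],[[0,0,0],[0,0,0],0.2],[[0,0,0],[0,0,0],0.2],[[0,0,0],[0,0,0],0.2],[[0,0,0],[0,0,0],0.2]]}}

```text
t: 12.1
position: [0.5696, -0.059, 0.2901]
eef_rot: [-180.0, -0.0, 82.8]
contact_force: [-3.0, 1.2, 5.6]
width: 0.0212
grip_force: 25.5
```

```bash
python3 st.py; python3 meas.py w5
```

```text
12.1 [-13.   40.9  25.7 106.  -26.8  39.1  21.2] [ 0.5696 -0.059   0.2901] [-1.7999e+02 -3.0000e-02  8.2840e+01] [-3.   1.2  5.6] [ 0.107  0.505 -0.016] 0.0212
0.06 [(0.812, 0.952, 'mid', 0.882), (1.346, 1.406, 'mid', 1.376)]
0.063 [(0.814, 0.948, 'mid', 0.881), (1.36, 1.392, 'mid', 1.376)]
0.0655 [(1.36, 1.392, 'mid', 1.376)]
0.072 [(1.642, 1.684, 'mid', 1.663)]
0.075 [(1.596, 1.706, 'mid', 1.651)]
0.08 [(1.592, 1.718, 'mid', 1.655)]
```

View pics/w5.png

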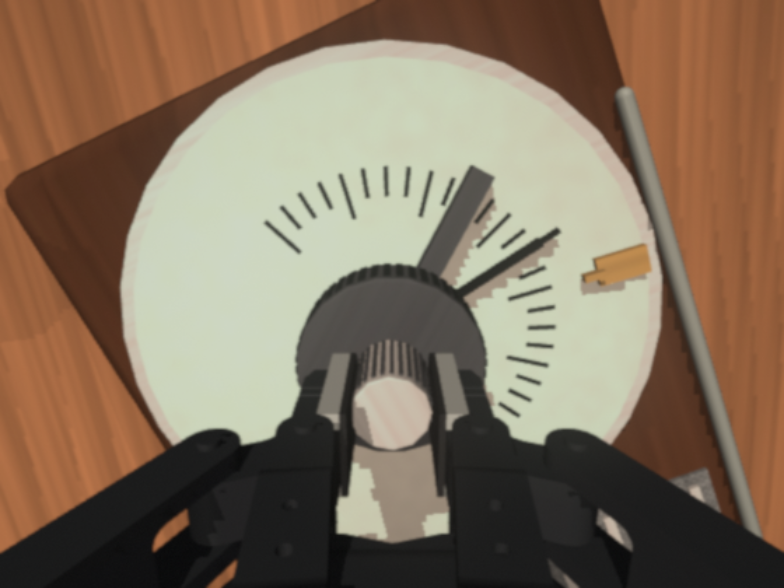

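The pads hold only the inner knob at about (392,410), and the view of the needle at (557,232) and the tab at (588,277) is clear. I turn most of the way, then measure again.

In the tool's units: 0.6 rad / 0.7854 = 0.7639.

Request:
{"name": "drive_tool", "arguments": {"steps": [[[0,0,0],[0,0,0.0764],0.2],[[0,0,0],[0,0,0.1528],0.2],[[0,0,0],[0,0,0.2292],0.2],[[0,0,0],[0,0,0.3056],0.2],[[0,0,0],[0,0,0.382],0.2],[[0,0,0],[0,0,0.4584],0.2],[[0,0,0],[0,0,0.5348],0.2],[[0,0,0],[0,0,0.6112],0.2],[[0,0,0],[0,0,0.6875],0.2],[[0,0,0],[0,0,0.7639],0.2],[[0,0,0],[0,0,0.7639],0.2]]}}

```text
t: 13.25
position: [0.5695, -0.059, 0.2901]
eef_rot: [-180.0, -0.0, 48.4]
contact_force: [-2.5, 0.3, 5.7]
width: 0.0213
grip_force: 25.6
```

```bash
python3 st.py; python3 meas.py w6
```

```text
13.25 [-18.5  43.3  35.3 106.2 -36.2  42.3  -4.5] [ 0.5695 -0.059   0.2901] [-1.7997e+02 -1.0000e-02  4.8390e+01] [-2.5  0.3  5.7] [ 0.076  0.555 -0.079] 0.0213
0.06 [(0.82, 0.946, 'mid', 0.883), (1.596, 1.65, 'mid', 1.623)]
0.063 [(0.822, 0.94, 'mid', 0.881), (1.606, 1.632, 'mid', 1.619)]
0.0655 [(1.608, 1.63, 'mid', 1.619)]
0.072 [(1.65, 1.686, 'mid', 1.668)]
0.075 [(1.65, 1.688, 'mid', 1.669)]
0.08 [(1.6, 1.722, 'mid', 1.661)]
```

In the tool's units: 0.115 rad / 0.7854 = 0.1464.

Request:
{"name": "drive_tool", "arguments": {"steps": [[[0,0,0],[0,0,0.0764],0.2],[[0,0,0],[0,0,0.1464],0.2],[[0,0,0],[0,0,0.1464],0.2],[[0,0,0],[0,0,0.1464],0.2],[[0,0,0],[0,0,0.1464],0.2]]}}

```text
t: 13.8
position: [0.5695, -0.0591, 0.2901]
eef_rot: [-180.0, -0.0, 41.9]
contact_force: [-2.6, 0.4, 5.2]
width: 0.0208
grip_force: 25.6
```

```bash
python3 meas.py w7; python3 -c "
import cv2,numpy as np
i=np.load('pics/w7.npz')['img'][60:300,230:550,::-1];cv2.imwrite('pics/w7c.png',cv2.resize(i,None,fx=2.5,fy=2.5,interpolation=2))"
```

```text
0.06 [(0.818, 0.948, 'mid', 0.883), (1.642, 1.692, 'mid', 1.667)]
0.063 [(0.82, 0.942, 'mid', 0.881), (1.654, 1.678, 'mid', 1.666)]
0.0655 [(1.654, 1.676, 'mid', 1.665)]
0.072 [(1.652, 1.686, 'mid', 1.669)]
0.075 [(1.652, 1.686, 'mid', 1.669)]
0.08 [(1.604, 1.724, 'mid', 1.664)]
```

View pics/w7c.png

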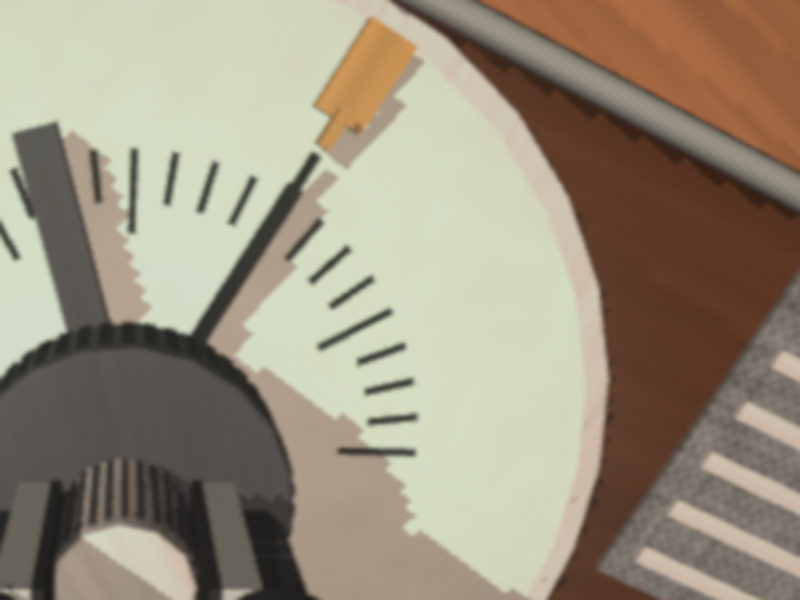

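The needle tip (317,155) lies on the line of the tab tip (325,147), within about 0.004 rad (0.3 mm). The pointer has not moved. Now I let go and rise.

In the tool's units: -80 mm / 500 = -0.16, -60 mm / 500 = -0.12.

Request:
{"name": "drive_tool", "arguments": {"steps": [[[0,0,0],[0,0,0],0.5],[[0,0,0],[0,0,0],0.5],[[0,0,0],[0,0,0],0.5],[[0,0,0],[0,0,0],0.5],[[0,0,-0.03],[0,0,0],0.5],[[0,0,-0.07],[0,0,0],0.5],[[0,0,-0.12],[0,0,0],0.5],[[0,0,-0.16],[0,0,0],0.5],[[0,0,-0.16],[0,0,0],0.5],[[0,0,-0.16],[0,0,0],0.5]]}}

```text
t: 14.85
position: [0.5698, -0.059, 0.3702]
eef_rot: [180.0, -0.1, 41.9]
contact_force: [-0.2, -1.1, 0.1]
width: 0.0425
grip_force: 0.0
```

```bash
python3 st.py; python3 meas.py w8
```

```text
14.85 [-22.8  38.2  42.5 102.5 -32.1  51.9 -14.1] [ 0.5698 -0.059   0.3702] [ 1.7997e+02 -6.0000e-02  4.1880e+01] [-0.2 -1.1  0.1] [ 0.019  0.038 -0.001] 0.0425
0.06 [(0.84, 0.93, 'mid', 0.885), (1.65, 1.686, 'mid', 1.668)]
0.063 [(0.842, 0.922, 'mid', 0.882)]
0.0655 [(1.66, 1.668, 'mid', 1.664)]
0.072 [(1.656, 1.684, 'mid', 1.67)]
0.075 [(1.656, 1.686, 'mid', 1.671)]
0.08 [(1.608, 1.722, 'mid', 1.665)]
```

```bash
python3 -c "
from workcell import r
print(r.finish_job())"
```

```text
the job is handed in; nothing more can be done
None
```

The job is handed in at about 15 s on the robot's clock: I pressed the outer knob on its stop with about 0.44 N m over free turning and left it there; after letting go of both knobs, the needle measured about 0.005 rad (0.3 mm) from the tab tip. The handover returned no verdict.

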